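# Balance the coral slab on the domed specimen stand

### The arm

A 7-joint arm with a two-finger parallel gripper is mounted at the origin on the work surface. World frame = base frame: x ahead of the robot, y to its left, z up, the work surface at z = 0. Lengths are in m, angles in rad, forces in N, time in s.
With the tool pointing down it reaches from about 0.4 to 0.85 m from the base axis. Payload 10.4 kg.
Tool frame: the origin (TCP) lies on the centre line of the jaws, within the pads' length; the fingertips stand 17 mm ahead of it and the grasp point (between the pads) lies 2 mm behind it; z points along the fingers, y is the line along which they close (so a half turn about z gives the same grasp; the last joint's range is limited). The gripper opens to 85 mm and grips with 20 to 120 N. Pads are 22 mm wide; open, the fingers measure 114 mm over their backs; the gripper's body (76 mm by 85 mm) begins 54 mm behind the grasp point. The pads swing forward as they close: fully open they stand 13 mm farther back than shut.
Start: joints at [-1.35, 0.332, -0.065, 1.46, 0.022, 1.35, -0.088], TCP at [0.151, 0.607, 0.248] pointing down, gripper open.
Joint ranges: [-2.6, 2.6], [-0.5, 2.12], [-1.47, 1.34], [0.16, 2.42], [-1.27, 4.41], [0.06, 2.06], [-2.6, 2.6]. Speed limits (rad/s): [2.22, 2.22, 2.79, 2.79, 3.14, 3.14, 3.14].

### API

Orientations are given as a unit quaternion [x, y, z, w].
In Python, from workcell import sensors, imaging, order, spotter gives the robot as it stands. The module is installed in compiled form; this text tells all that it offers.
- The arm moves only by the shell command python3 -m inch 'ROWS' [FORCE]. ROWS is JSON, a list that holds one entry, the list of rows, each a list of 7 numbers: the shift along the tool's x, y, z in m, then the turn, a rotation vector about the tool's x, y, z in rad, then the closure, from -1 (fully open) to 1 (shut). In form: [[[x, y, z, ax, ay, az, hand], ...]]. A call has 1 to 10 rows; each row is the pose to reach, as a shift and turn from the pose commanded when the call began, along the tool's axes at that moment; what a row does not reach only later rows make up. A row lasts 1/10 s, in which the tool goes at most 50 mm and 8.59 degrees, less where a joint would pass 70% of its speed; a pose out of reach is approached as far as the arm can. A call with a gripper value outside its range is refused whole. The fingers move at their own pace and stop on an object; FORCE is the grip in N (left out, the last holds). Time passes only in rows, so rows that repeat a pose let the fingers close. It gives the time, the measured TCP pose, the force, the opening and the grip force at its end, in the units of the state.
- sensors.get_obs(): the state, without advancing time (a new reading comes with each control period).
- imaging.camera(name): name is "scene" or "side" or "wrist"; returns the picture (420x560x3 uint8, blue, green, red); there is no depth.
- imaging.calibration(name): a dict with "mtx" (3x3 intrinsics, pixels), "R" (3x3) and "t" (3): a world point X has camera coordinates R X + t; the wrist camera has in their place "tool_from_camera" (4x4, takes a point from camera to tool coordinates, whose origin is the TCP and whose axes are the flange's). Camera axes: x right, y down, z forward; pixel columns grow to the right and rows downward; lengths in m; the calibration is good to about 2 mm. A picture is of the moment at which its call begins: read the wrist's pose just before it. calibration takes no time and is no camera call.
- order.hand_in(): hands the job in; it is judged then, once.
Trained networks look in the newest picture that a camera, given by its name, has taken for a name from the list of things; names that differ only in an ending like _2 or _b are one class to them, and where a whole thing is asked for, a point or a joint stands for the part that bears it (a point fixed in the world has none). Each returns a list of dicts, best first, with "conf" (0 to 1); they miss things now and then, are a little off and sometimes report something else, mostly with a low value. They report only what shows in the picture. A call takes as long as a camera call. They do not tell look-alikes from the thing itself.
- spotter.look_for(label, camera): "pixel" ([column, row] in pixels, amid what is visible of it).
The state is a dict: "clock": time; "joint_pos": joint angles; "joint_velocities": joint speeds; "tau": joint torques, N m; "position": TCP position; "ee_rot": TCP orientation; "ft_force": force on the tool from outside, world axes, zero at the start; "torque": the same for the moment, N m; "grip_width": opening from 0.0 (shut) to 1.0 (fully open); "grasp_force": force on a finger pad.
Only numpy, scipy, OpenCV 4.12 (cv2) and the standard library are available. Lean on these libraries where they do the work, as an engineer would, in place of code of your own. Each camera call takes 0.05 s, during which the arm holds its last target. There are 200 camera calls.

### The job

Pick up the long coral-patterned stone slab from its wooden riser and balance it, pattern up and near level, centred on the domed top of the specimen stand under the microscope lens. Lower it in the gripper right down onto the dome before letting go, so that it stays there by itself. Do not hit the microscope, and leave all the other things where they are.

Things in the scene. Friction and masses are not known exactly. Their poses are not given: they have to be found in the camera images.
- slab_center (a point): centre (half-way up) of the loose pale stone slab with a dark branching coral pattern on top: 110 mm long (own x), 60 mm wide (own y), 28 mm thick (own z up), 0.32 to 0.57 kg, evenly spread. At the start it lies flat on the riser, overhanging it all round, own x pointing away from the robot to within 45 degrees of +x. Grip it across its long sides (60 mm).
- riser: wooden block fixed to the table under the slab, 76 mm long (own x), 34 mm wide (own y), 45 mm high; origin at the centre of its underside, on the table.
- dome_top (a point): highest point of the domed specimen stand, 70 mm above the table, z up. The head is a shallow steel dome 48 mm across, a cap of a 60 mm radius sphere, its underside 54 mm above the table. Nothing holds the slab there: set d mm off-centre it rocks over by about d/46 rad (5 mm: 6 degrees), and it falls when far off.
- lens (a point): centre of the lower face of the lens barrel, 230 mm above the table, 160 mm above the dome and over it to within 12 mm sideways. The barrel is 56 mm across and 90 mm high. The side towards the robot (own -x) is open; there is no room over the dome for a gripper pointing straight down, so it must lean back towards the robot by about 35 to 45 degrees.
- microscope: the fixed microscope; origin on the table below the lens. White body 92 mm across, 320 to 430 mm up, knobs to 76 mm in own +y and -y; head above, eyepieces to own +x. A boom 470 mm up goes to a post 34 mm thick at own x 60, y -370 mm, on a base 160 mm square. A thin lamp arm bends from the post to own x 120, y -130 mm, 200 mm up.
- dome_stand: the domed stand, fixed to the table; origin at the centre of its underside. Below the head is a pillar 26 mm across, and a foot 84 mm across and 10 mm high.
- slab: the slab; origin at the centre of its underside, 14 mm below its centre.
- square_slab: square polished pale stone slab, 65 x 65 x 22 mm, lying on the table; origin at the centre of its underside; loose, to be left alone
- rock_core: grey stone cylinder, 50 mm across, 60 mm high, standing; origin at the centre of its underside; loose, to be left alone
- brown_bottle: brown glass bottle, 60 mm across, 140 mm high; origin at the centre of its underside; loose, to be left alone
- jar: clear jar with black lid, 64 mm across, 55 mm high; origin at the centre of its underside; loose, to be left alone
- petri_dish: flat glass dish, 90 mm across, 15 mm high; origin at the centre of its underside; loose, to be left alone
- lens_cap_a: black lens cap, 38 mm across, 30 mm high; origin at the centre of its underside; loose, to be left alone
- lens_cap_b: a second lens cap, same size; origin at the centre of its underside; loose, to be left alone
Not all that is in view belongs to the job. Leave any purple, red or yellow look-alike of the slab alone.

How it is judged:
By the outcome, as a careful person would: the job done as asked, in the order asked, and still so for the second after the job is handed in, with the robot touching nothing.
It also fails if it takes over 40 s, if anything falls off the work surface, if the arm or the gripper's body presses on something with over 40 N, if the wrist force passes 120 N, or if a joint passes its speed limit or range.

## Working session

There is one attempt and no reset: what is moved stays moved. The work goes in short steps, Python scripts to look and compute and a shell command to move; the robot and the scene stay as the last step left them, time stands still between calls to the robot, and variables do not carry over. Pictures are saved under pics/ and viewed, at most 10 in all, crops included, and the job is handed in when it is done.

```bash
mkdir -p pics
cat > h.py <<'E'
import numpy as np, cv2
from workcell import sensors, imaging, order, spotter
from scipy.spatial.transform import Rotation as Ro
def cam(n):
    o=sensors.get_obs(); im=imaging.camera(n); c=imaging.calibration(n); K=np.array(c["mtx"])
    if n=="wrist":
        T=np.eye(4);T[:3,:3]=Ro.from_quat(o["ee_rot"]).as_matrix();T[:3,3]=o["position"]
        M=np.linalg.inv(T@np.array(c["tool_from_camera"]));R,t=M[:3,:3],M[:3,3]
    else: R,t=np.array(c["R"]),np.array(c["t"])
    return im,K,R,t
def ray(px,K,R,t,z):
    d=R.T@np.linalg.inv(K)@[px[0],px[1],1]; C=-R.T@t
    return C+d*(z-C[2])/d[2]
def proj(X,K,R,t):
    q=(K@(R@np.array(X,float).reshape(-1,3).T+t[:,None])).T
    return q[:,:2]/q[:,2:]
def tri(obs):
    A=[];b=[]
    for px,K,R,t in obs:
        d=R.T@np.linalg.inv(K)@[px[0],px[1],1];d/=np.linalg.norm(d);P=np.eye(3)-np.outer(d,d)
        A.append(P);b.append(P@(-R.T@t))
    return np.linalg.lstsq(np.vstack(A),np.hstack(b),rcond=None)[0]
E
python3 - <<'E'
from h import *
ims=[]
for n in ("scene","side"):
    im,K,R,t=cam(n); cv2.imwrite(f"pics/{n}0.png",im); print(n,-R.T@t)
    for l,z in (("slab_center",.059),("dome_top",.07),("lens",.23),("riser",.03),("microscope",.3),("square_slab",.022),("rock_core",.06),("brown_bottle",.14),("jar",.055),("petri_dish",.015),("lens_cap_a",.03)):
        print(l,[(np.round(r["pixel"]).tolist(),round(r["conf"],2),np.round(ray(r["pixel"],K,R,t,z)[:2],3).tolist()) for r in spotter.look_for(l,n)[:4]])
o=sensors.get_obs();print(o["clock"],o["ee_rot"])
E
```

```text
scene [0.97762183 0.76713481 1.15071872]
slab_center [([313.0, 357.0], 0.79, [0.669, 0.392]), ([419.0, 312.0], 0.7, [0.376, 0.426]), ([315.0, 292.0], 0.69, [0.571, 0.246])]
dome_top [([251.0, 200.0], 0.68, [0.569, -0.111]), ([377.0, 337.0], 0.42, [0.512, 0.43])]
lens [([204.0, 87.0], 0.86, [0.536, -0.48])]
riser [([317.0, 307.0], 0.46, [0.58, 0.273])]
microscope [([204.0, 86.0], 0.64, [0.569, -0.389])]
square_slab [([378.0, 335.0], 0.96, [0.485, 0.413])]
rock_core [([237.0, 266.0], 0.89, [0.709, 0.075])]
brown_bottle [([272.0, 145.0], 0.96, [0.434, -0.223])]
jar [([262.0, 166.0], 0.78, [0.466, -0.235]), ([204.0, 86.0], 0.42, [0.451, -0.723])]
petri_dish [([317.0, 230.0], 0.91, [0.435, 0.047]), ([378.0, 335.0], 0.28, [0.483, 0.41])]
lens_cap_a [([256.0, 288.0], 0.69, [0.69, 0.143]), ([261.0, 254.0], 0.5, [0.625, 0.052])]
side [ 0.23627484 -0.96009472  0.7794993 ]
slab_center [([270.0, 192.0], 0.95, [0.576, 0.249]), ([190.0, 191.0], 0.79, [0.343, 0.327]), ([222.0, 216.0], 0.71, [0.409, 0.157]), ([279.0, 180.0], 0.57, [0.625, 0.318])]
dome_top [([304.0, 292.0], 0.82, [0.521, -0.218])]
lens [([436.0, 192.0], 0.71, [0.865, -0.15])]
riser [([269.0, 206.0], 0.74, [0.564, 0.218])]
microscope [([304.0, 290.0], 0.69, [0.429, -0.455])]
square_slab [([231.0, 187.0], 0.52, [0.481, 0.38])]
rock_core [([331.0, 227.0], 0.61, [0.68, 0.016])]
brown_bottle [([257.0, 349.0], 0.98, [0.365, -0.405]), ([268.0, 194.0], 0.37, [0.531, 0.106])]
jar [([280.0, 324.0], 0.58, [0.444, -0.279])]
petri_dish [([244.0, 256.0], 0.96, [0.437, 0.016])]
lens_cap_a [([309.0, 241.0], 0.69, [0.617, 0.011]), ([258.0, 350.0], 0.21, [0.389, -0.311])]
1.2 [ 1.21606937e-01  9.92578335e-01  3.74803705e-05 -2.12772130e-06]
```

View pics/scene0.png

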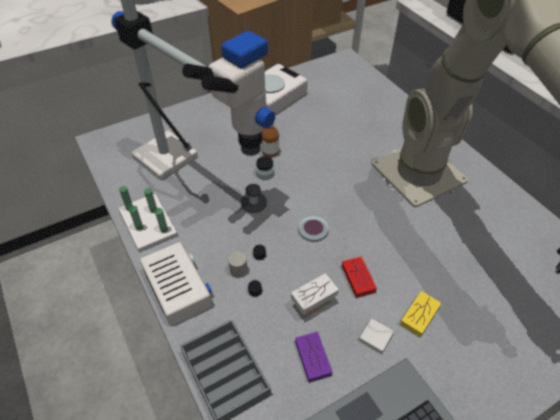

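View pics/side0.png

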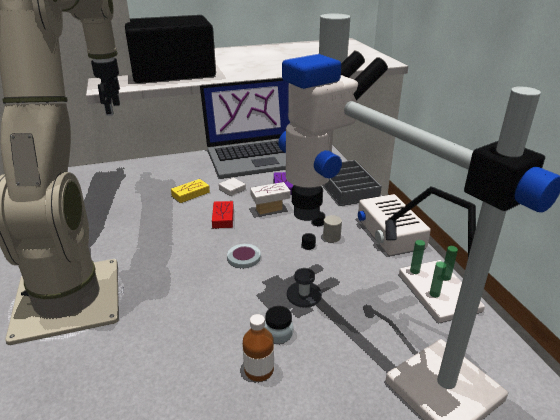

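Both pictures show the pale coral slab on its riser, at scene (315,293) and side (270,192). It could be confused with red (359,276), yellow (421,312), purple (313,357) and the plain white square (377,335). I choose the pale one with the dark coral pattern. The dome is at scene (253,192) and side (305,275). I'll check both in a close crop.

Run:
```python
import cv2,numpy as np
s=cv2.imread("pics/scene0.png");d=cv2.imread("pics/side0.png")
f=lambda im,x,y:cv2.resize(im[y:y+60,x:x+80],(400,300),interpolation=cv2.INTER_CUBIC)
cv2.imwrite("pics/crop0.png",np.vstack([np.hstack([f(s,275,262),f(d,230,165)]),np.hstack([f(s,213,165),f(d,265,255)])]))
```

```text
(no output)
```

View pics/crop0.png

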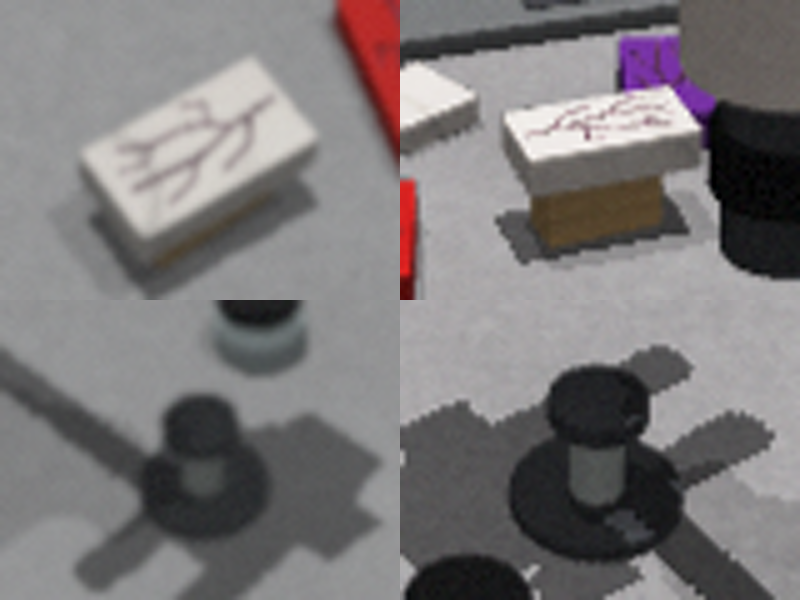

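The crop confirms it: the pale slab lies on the wooden riser with its pattern up, and the dome head is clear in both views. Next I'll locate the slab, dome and lens.

Run:
```python
from h import *
C={}
for n in ("scene","side"):
    c=imaging.calibration(n); C[n]=(np.array(c["mtx"]),np.array(c["R"]),np.array(c["t"]))
S={"scene":[(291.4,293),(325.4,273.6),(338.6,289),(305,310)],"side":[(250.4,188),(284.4,182.6),(290,191),(256,197.6)]}
for n in S:
    P=np.array([ray(p,*C[n],.073) for p in S[n]])[:,:2]
    print(n,P.round(3).tolist(),P.mean(0).round(4),[np.linalg.norm(P[i]-P[i-1]).round(3) for i in range(4)],[np.degrees(np.arctan2(*(P[i]-P[i-1])[::-1])).round(1) for i in range(4)])
D={"scene":(253,189.6),"side":(304.6,274.4)}
for n in D: print(n,ray(D[n],*C[n],.065))
print(tri([(D[n],)+C[n] for n in D]))
L={"scene":(250,144),"side":(307.5,213)}
for n in L: print(n,ray(L[n],*C[n],.23))
a=np.linspace(0,2*np.pi,60)
x0=np.mean([ray(D[n],*C[n],.065) for n in D],0)
out=[]
for n in D:
    im=cv2.imread(f"pics/{n}0.png"); K,R,t=C[n]
    ctr=np.round(D[n]).astype(int); o=np.array([ctr[0]-40,ctr[1]-75]); s=5
    v=cv2.resize(im[o[1]:o[1]+110,o[0]:o[0]+80],(400,550),interpolation=cv2.INTER_CUBIC)
    for (r,z,x,y,col) in ((.024,.065,*x0[:2],(0,255,0)),(.042,.01,*x0[:2],(0,255,255)),(.028,.23,*x0[:2],(255,0,255)),(.028,.32,*x0[:2],(255,255,0))):
        p=(proj(np.c_[x+r*np.cos(a),y+r*np.sin(a),0*a+z],K,R,t)-o+.5)*s
        cv2.polylines(v,[p.round().astype(int)],True,col,1)
    out.append(v)
cv2.imwrite("pics/ov.png",np.hstack(out))
```

```text
scene [[0.629, 0.225], [0.522, 0.219], [0.518, 0.275], [0.625, 0.284]] [0.5736 0.2509] [np.float64(0.059), np.float64(0.107), np.float64(0.056), np.float64(0.107)] [np.float64(-85.6), np.float64(-177.0), np.float64(93.7), np.float64(4.3)]
side [[0.519, 0.266], [0.628, 0.268], [0.628, 0.213], [0.521, 0.206]] [0.574  0.2384] [np.float64(0.061), np.float64(0.109), np.float64(0.055), np.float64(0.108)] [np.float64(91.7), np.float64(1.1), np.float64(-89.7), np.float64(-175.9)]
scene [ 0.54309399 -0.14792412  0.065     ]
side [ 0.54330983 -0.15629169  0.065     ]
[ 0.54328392 -0.1515355   0.06143823]
scene [ 0.53459318 -0.16817295  0.23      ]
side [ 0.54755445 -0.14989386  0.23      ]
```

View pics/ov.png

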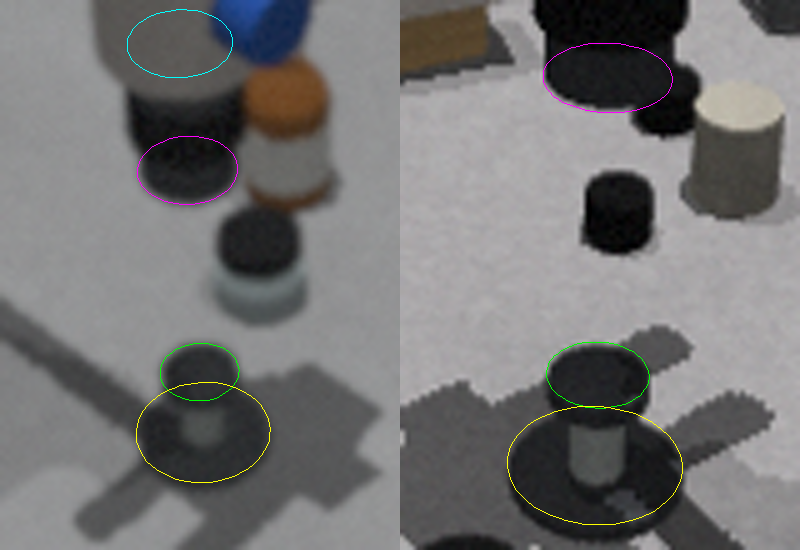

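Dome head at about (0.543, -0.152) and slab at about (0.574, 0.245) with yaw of about 3°. The outlines fit, with roughly 4 mm of calibration bias in height. Next: go to a leaning pre-grasp and look from close by.

```bash
cat >> h.py <<'E'
def goal(grasp,yaw,lean,back=0.):
    """tool shift+turn that brings the grasp point (2 mm behind TCP) to `grasp`, `back` m behind it"""
    f,l=np.radians(yaw),np.radians(lean)
    z=np.array([np.sin(l)*np.cos(f),np.sin(l)*np.sin(f),-np.cos(l)]);y=np.array([-np.sin(f),np.cos(f),0])
    G=np.c_[np.cross(y,z),y,z]; p=np.array(grasp)+z*(.002-back)
    o=sensors.get_obs();T=Ro.from_quat(o["ee_rot"]).as_matrix()
    print("go",(T.T@(p-o["position"])).round(4).tolist(),Ro.from_matrix(T.T@G).as_rotvec().round(4).tolist(),"to",p.round(4),"clock",round(o["clock"],2))
E
python3 - <<'E'
from h import *
goal([.574,.2447,.059],3,40,.13)
c=imaging.calibration("scene");print(ray((165,155),np.array(c["mtx"]),np.array(c["R"]),np.array(c["t"]),.0))
c=imaging.calibration("side");print(ray((446,388),np.array(c["mtx"]),np.array(c["R"]),np.array(c["t"]),.0))
print(np.round(imaging.calibration("wrist")["tool_from_camera"],3))
E
```

```text
go [-0.4193, -0.273, 0.0912] [-0.1033, -0.6929, -0.284] to [0.4918 0.2404 0.1571] clock 1.2
[ 0.70348339 -0.49569345  0.        ]
[ 0.71826994 -0.48287777  0.        ]
[[ 0.001 -0.948 -0.317  0.081]
 [ 1.     0.001  0.001 -0.   ]
 [-0.001 -0.317  0.948 -0.124]
 [ 0.     0.     0.     1.   ]]
```

```bash
python3 -m inch '[[[-0.04,-0.027,0.01,-0.01,-0.07,-0.03,-1],[-0.08,-0.054,0.02,-0.02,-0.14,-0.06,-1],[-0.12,-0.08,0.03,-0.03,-0.21,-0.09,-1],[-0.16,-0.107,0.035,-0.04,-0.28,-0.115,-1],[-0.2,-0.134,0.045,-0.05,-0.35,-0.14,-1],[-0.24,-0.16,0.055,-0.06,-0.42,-0.17,-1],[-0.28,-0.187,0.06,-0.07,-0.48,-0.2,-1],[-0.32,-0.21,0.07,-0.08,-0.54,-0.23,-1],[-0.36,-0.24,0.08,-0.09,-0.6,-0.25,-1],[-0.4,-0.26,0.088,-0.1,-0.66,-0.27,-1]]]'
python3 - <<'E'
from h import *
goal([.574,.2447,.059],3,40,.13)
E
```

```text
clock: 2.2
position: [0.4767, 0.2558, 0.1601]
ee_rot: [-0.018, 0.945, 0.01, 0.327]
ft_force: [2.4, 0.4, 1.2]
grip_width: 1.003
grasp_force: 0.0
go [-0.0096, -0.016, 0.0112] [-0.0028, -0.031, -0.0138] to [0.4918 0.2404 0.1571] clock 2.2
```

```bash
python3 -m inch '[[[-0.01,-0.016,0.011,-0.003,-0.031,-0.014,-1],[-0.01,-0.016,0.011,-0.003,-0.031,-0.014,-1],[-0.01,-0.016,0.011,-0.003,-0.031,-0.014,-1]]]'
python3 - <<'E'
from h import *
im,K,R,t=cam("wrist")
print(spotter.look_for("slab_center","wrist"),proj([.574,.2447,.073],K,R,t))
cv2.imwrite("pics/w1.png",im); np.savez("w1.npz",K=K,R=R,t=t)
E
```

```text
clock: 2.5
position: [0.4915, 0.2425, 0.158]
ee_rot: [-0.024, 0.94, 0.009, 0.341]
ft_force: [0.4, -0.2, 0.6]
grip_width: 1.004
grasp_force: 0.0
[{'pixel': [275.7, 192.5], 'conf': 0.97}, {'pixel': [304.2, 17.0], 'conf': 0.92}, {'pixel': [393.2, 215.3], 'conf': 0.83}] [[275.91912537 222.51108425]]
```

View pics/w1.png

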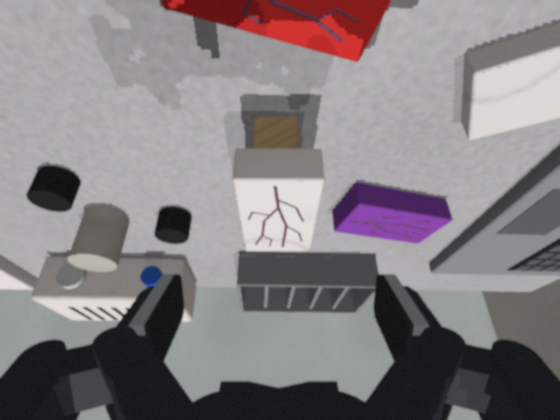

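The wrist view shows the pale coral slab. Its top face has corners at about (236,178), (323,178), (314,249) and (243,249), with the riser behind at (276,132). Red is at the top and purple is to the right.

Run:
```python
from h import *
d=np.load("w1.npz");K,R,t=d["K"],d["R"],d["t"]
im=cv2.imread("pics/w1.png"); hs=cv2.cvtColor(im,cv2.COLOR_BGR2HSV)
m=((im.min(2)>175)).astype(np.uint8);m[:,:215]=0;m[:,335:]=0;m[:165]=0;m[262:]=0
m=cv2.morphologyEx(m,cv2.MORPH_CLOSE,np.ones((9,9)))
c=max(cv2.findContours(m,0,2)[0],key=cv2.contourArea)
q=cv2.approxPolyDP(cv2.convexHull(c),6,True)[:,0].astype(float)
print(q.tolist())
for z in (.073,):
    P=np.array([ray(p,K,R,t,z)[:2] for p in q])
    print(P.round(4).tolist(),P.mean(0).round(4),[np.linalg.norm(P[i]-P[i-1]).round(4) for i in range(len(P))],[np.degrees(np.arctan2(*(P[i]-P[i-1])[::-1])).round(1) for i in range(len(P))])
```

```text
[[216.0, 165.0], [324.0, 179.0], [334.0, 243.0], [216.0, 254.0]]
[[0.5061, 0.2057], [0.5166, 0.2726], [0.6075, 0.2968], [0.636, 0.1919]] [0.5665 0.2417] [np.float64(0.1307), np.float64(0.0677), np.float64(0.0941), np.float64(0.1087)] [np.float64(173.9), np.float64(81.1), np.float64(14.9), np.float64(-74.8)]
```

Run:
```python
from h import *
d=np.load("w1.npz");K,R,t=d["K"],d["R"],d["t"]
im=cv2.imread("pics/w1.png")
for r in (185,215,240): 
    g=im[r,225:335].min(1).astype(int); dg=np.diff(g); print(r,[(i+225,int(dg[i])) for i in np.where(abs(dg)>18)[0]])
for c in (250,300):
    g=im[150:262,c].min(1).astype(int); dg=np.diff(g); print(c,[(i+150,int(dg[i])) for i in np.where(abs(dg)>18)[0]])
q=[(236.5,179),(323.5,179),(314,249.5),(243,249.5)]
P=np.array([ray(p,K,R,t,.073)[:2] for p in q])
print(P.round(4).tolist(),P.mean(0).round(4),[np.linalg.norm(P[i]-P[i-1]).round(4) for i in range(4)],[np.degrees(np.arctan2(*(P[i]-P[i-1])[::-1])).round(1) for i in range(4)])
goal([*P.mean(0),.059],3,40,.0)
```

```text
185 [(np.int64(322), -19)]
215 [(np.int64(248), -27), (np.int64(249), -36), (np.int64(251), 38), (np.int64(266), -20), (np.int64(267), -19), (np.int64(270), 30), (np.int64(271), 31), (np.int64(272), 19), (np.int64(279), -41), (np.int64(280), -46), (np.int64(282), 49), (np.int64(283), 29), (np.int64(297), -26), (np.int64(298), -43), (np.int64(300), 42), (np.int64(301), 28), (np.int64(331), -38), (np.int64(332), -53), (np.int64(333), -34)]
240 [(np.int64(256), -29), (np.int64(257), -21), (np.int64(259), 30), (np.int64(269), -32), (np.int64(271), 32), (np.int64(272), 21), (np.int64(281), -39), (np.int64(282), -41), (np.int64(283), 21), (np.int64(284), 45), (np.int64(285), 24), (np.int64(299), -28), (np.int64(301), 26), (np.int64(302), 22)]
250 [(np.int64(177), 24), (np.int64(178), 24), (np.int64(211), -21), (np.int64(212), -21), (np.int64(217), 22), (np.int64(218), 19), (np.int64(249), -19), (np.int64(250), -40), (np.int64(251), -49), (np.int64(252), -25)]
300 [(np.int64(177), 23), (np.int64(178), 20), (np.int64(213), -24), (np.int64(214), -20), (np.int64(217), 23), (np.int64(218), 20), (np.int64(250), -32), (np.int64(251), -42), (np.int64(252), -38)]
[[0.5194, 0.2172], [0.5166, 0.2723], [0.6217, 0.2813], [0.6249, 0.2173]] [0.5706 0.247 ] [np.float64(0.1055), np.float64(0.0552), np.float64(0.1055), np.float64(0.0641)] [np.float64(-180.0), np.float64(92.9), np.float64(4.9), np.float64(-87.1)]
go [0.0028, -0.001, 0.1292] [0.0011, -0.0014, -0.0002] to [0.5719 0.2471 0.0575] clock 2.6
```

```bash
python3 -m inch '[[[0.001,-0.001,0.015,0,0,0,-1],[0.001,-0.001,0.035,0,0,0,-1],[0.001,-0.001,0.055,0,0,0,-1],[0.001,-0.001,0.075,0,0,0,-1],[0.001,-0.001,0.092,0,0,0,-1],[0.001,-0.001,0.107,0,0,0,-1],[0.001,-0.001,0.119,0,0,0,-1],[0.001,-0.001,0.127,0,0,0,-1],[0.001,-0.001,0.13,0,0,0,-1],[0.001,-0.001,0.13,0,0,0,-1]]]' 60
python3 - <<'E'
from h import *
im,K,R,t=cam("wrist")
s,K2,R2,t2=cam("side")
cv2.imwrite("pics/g1.png",np.hstack([cv2.resize(im,(400,300)),cv2.resize(s[145:235,210:330],(400,300))]))
goal([.573,.247,.059],3,40,.0)
E
```

```text
clock: 3.6
position: [0.574, 0.2461, 0.0573]
ee_rot: [-0.025, 0.94, 0.009, 0.341]
ft_force: [-0.0, 0.0, -0.3]
grip_width: 1.002
grasp_force: 0.0
go [-0.0001, 0.0011, 0.0005] [0.0, -0.0013, -0.0005] to [0.5743 0.2471 0.0575] clock 3.7
```

View pics/g1.png

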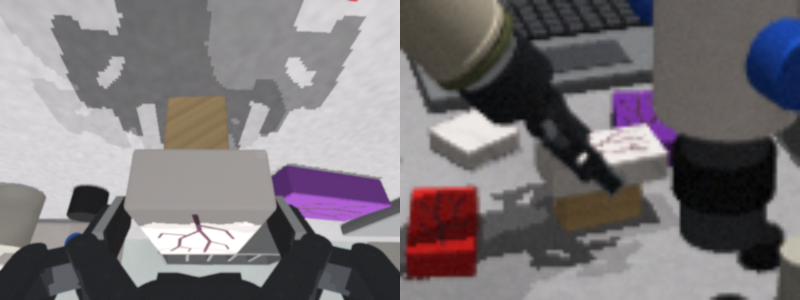

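The fingers straddle the middle of the slab at mid-height, so I'll close with 60 N.

```bash
python3 -m inch '[[[0,0.001,0,0,0,0,-0.3],[0,0.001,0,0,0,0,0.2],[0,0.001,0,0,0,0,1],[0,0.001,0,0,0,0,1],[0,0.001,0,0,0,0,1],[0,0.001,0,0,0,0,1]]]' 60
python3 - <<'E'
from h import *
goal([.573,.247,.16],3,40,.0)
E
```

```text
clock: 4.3
position: [0.5741, 0.2469, 0.058]
ee_rot: [-0.024, 0.94, 0.009, 0.341]
ft_force: [-3.8, -0.7, 5.4]
grip_width: 0.695
grasp_force: 64.2
go [-0.0647, 0.0002, -0.0769] [0.0002, -0.001, -0.0008] to [0.5743 0.2471 0.1585] clock 4.3
```

```bash
python3 -m inch '[[[-0.002,0,-0.002,0,0,0,1],[-0.008,0,-0.009,0,0,0,1],[-0.016,0,-0.019,0,0,0,1],[-0.026,0,-0.031,0,0,0,1],[-0.036,0,-0.043,0,0,0,1],[-0.044,0,-0.053,0,0,0,1],[-0.046,0,-0.056,0,0,0,1]]]'
python3 - <<'E'
from h import *
goal([.46,-.152,.13],3,40,.0)
E
```

```text
clock: 5.0
position: [0.5734, 0.2465, 0.1308]
ee_rot: [-0.024, 0.94, 0.009, 0.341]
ft_force: [-0.2, -0.2, -4.3]
grip_width: 0.695
grasp_force: 65.4
go [0.1028, -0.3921, -0.0834] [-0.0001, -0.0013, -0.0015] to [ 0.4613 -0.1519  0.1285] clock 5.0
```

Lifted, carrying about 4 N more. I'll carry it to the robot side of the dome.

```bash
python3 -m inch '[[[0.005,-0.01,-0.004,0,0,0,1],[0.015,-0.03,-0.011,0,0,0,1],[0.03,-0.06,-0.024,0,0,0,1],[0.046,-0.095,-0.038,0,0,0,1],[0.06,-0.13,-0.05,0,0,0,1],[0.07,-0.165,-0.06,0,0,0,1],[0.08,-0.2,-0.067,0,0,0,1],[0.087,-0.235,-0.072,0,0,0,1],[0.093,-0.27,-0.077,0,0,0,1],[0.098,-0.305,-0.08,0,0,0,1]]]'
python3 -m inch '[[[0.001,-0.025,-0.001,0,0,0,1],[0.003,-0.05,-0.002,0,0,0,1],[0.004,-0.07,-0.003,0,0,0,1],[0.005,-0.08,-0.003,0,0,0,1],[0.005,-0.087,-0.003,0,0,0,1],[0.005,-0.087,-0.003,0,0,0,1]]]'
python3 - <<'E'
from h import *
out=[]
for n,(x,y) in (("scene",(200,110)),("side",(230,190))):
    im,K,R,t=cam(n); cv2.imwrite(f"pics/{n}2.png",im); out.append(cv2.resize(im[y:y+150,x:x+100],(400,600),interpolation=cv2.INTER_CUBIC))
cv2.imwrite("pics/c2.png",np.hstack(out))
goal([.543,-.152,.1],3,40,.0)
E
```

```text
clock: 6.0
position: [0.4937, 0.1004, 0.1349]
ee_rot: [-0.024, 0.945, 0.023, 0.326]
ft_force: [-0.8, 0.1, -4.7]
grip_width: 0.693
grasp_force: 66.1
clock: 6.6
position: [0.4945, 0.0145, 0.1331]
ee_rot: [-0.024, 0.944, 0.024, 0.327]
ft_force: [-0.9, 0.8, -4.6]
grip_width: 0.694
grasp_force: 66.2
go [-0.013, -0.1674, 0.0486] [0.0247, -0.0304, -0.0152] to [ 0.5443 -0.1519  0.0985] clock 6.7
```

View pics/c2.png

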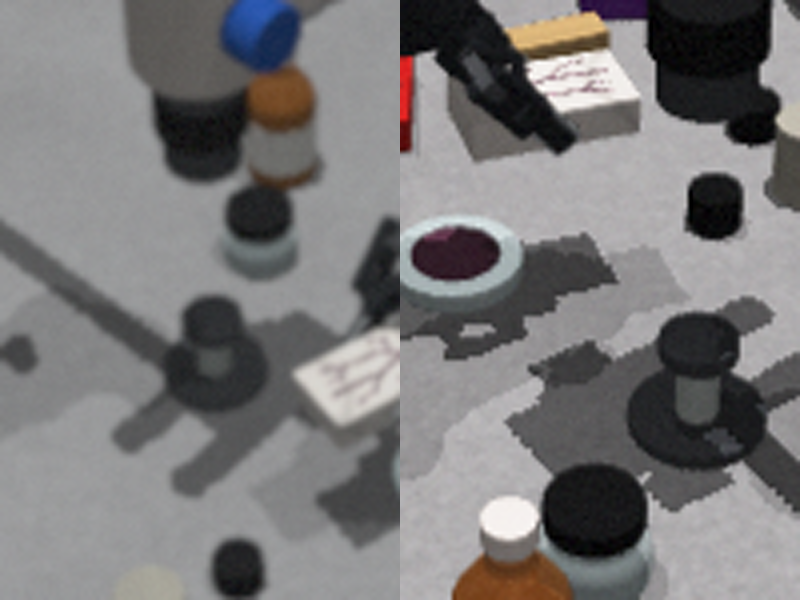

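The slab is held level beside the dome. The arm fell short of the commanded path, so I'll check the joints.

Run:
```python
from h import *
print(np.round(sensors.get_obs()["joint_pos"],3))
goal([.48,-.152,.125],3,40,.0)
goal([.48,-.152,.125],0,38,.0)
```

```text
[ 0.783 -0.219 -0.832  2.417 -0.693  0.253  2.144]
go [0.0209, -0.1631, -0.0099] [0.0247, -0.0304, -0.0152] to [ 0.4813 -0.1519  0.1235] clock 6.7
go [0.021, -0.1632, -0.0099] [0.0572, 0.0037, 0.0264] to [ 0.4812 -0.152   0.1234] clock 6.7
```

Joint 4 is at its limit, so the pose was too close to the base. I'll stay farther out and slide in low from +y.

Run:
```python
from h import *
goal([.54,-.03,.105],3,40,.0)
```

```text
go [-0.017, -0.0453, 0.0498] [0.0247, -0.0304, -0.0152] to [ 0.5413 -0.0299  0.1035] clock 6.7
```

```bash
python3 -m inch '[[[-0.003,-0.006,0.007,0.004,-0.005,-0.003,1],[-0.007,-0.015,0.018,0.01,-0.012,-0.006,1],[-0.012,-0.028,0.032,0.016,-0.02,-0.01,1],[-0.015,-0.038,0.042,0.021,-0.026,-0.013,1],[-0.017,-0.045,0.05,0.025,-0.03,-0.015,1],[-0.017,-0.045,0.05,0.025,-0.03,-0.015,1],[-0.017,-0.045,0.05,0.025,-0.03,-0.015,1]]]'
python3 - <<'E'
from h import *
print(np.round(sensors.get_obs()["joint_pos"],3))
goal([.543,-.152,.1],3,40,.0)
E
```

```text
clock: 7.4
position: [0.5403, -0.0248, 0.102]
ee_rot: [-0.027, 0.94, 0.011, 0.34]
ft_force: [-0.8, 1.2, -5.1]
grip_width: 0.691
grasp_force: 66.1
[ 0.903  0.035 -0.91   2.355 -0.19   0.073  1.816]
go [0.0047, -0.1272, 0.0002] [0.0058, -0.0037, 0.0029] to [ 0.5443 -0.1519  0.0985] clock 7.4
```

```bash
python3 -m inch '[[[0,-0.008,0,0.001,0,0,1],[0.001,-0.02,0,0.002,-0.001,0.001,1],[0.002,-0.035,0,0.003,-0.001,0.001,1],[0.002,-0.05,0,0.003,-0.002,0.002,1],[0.003,-0.06,0,0.004,-0.002,0.002,1],[0.003,-0.063,0,0.004,-0.002,0.002,1],[0.003,-0.063,0,0.004,-0.002,0.002,1]]]'
python3 - <<'E'
from h import *
print(np.round(sensors.get_obs()["joint_pos"],3))
goal([.543,-.152,.1],3,40,.0)
goal([.543,-.152,.1],-6,40,.0)
E
```

```text
clock: 8.1
position: [0.5426, -0.0887, 0.1011]
ee_rot: [-0.025, 0.939, 0.009, 0.342]
ft_force: [-0.3, 0.6, -5.1]
grip_width: 0.693
grasp_force: 66.2
[ 1.331  0.136 -1.171  2.318 -0.427  0.1    2.242]
go [0.003, -0.0632, 0.0009] [-0.0001, 0.0005, 0.0007] to [ 0.5443 -0.1519  0.0985] clock 8.1
go [0.003, -0.0634, 0.0009] [0.1009, 0.0005, 0.121] to [ 0.5443 -0.1521  0.0985] clock 8.1
```

Joints 3 and 7 are heading for their limits, so I'll turn the yaw towards the base direction while moving in.

```bash
python3 -m inch '[[[0.0,-0.003,0,0.012,0,0.015,1],[0.001,-0.01,0,0.03,0,0.036,1],[0.001,-0.019,0,0.05,0,0.06,1],[0.001,-0.027,0,0.07,0,0.084,1],[0.002,-0.036,0,0.09,0,0.107,1],[0.002,-0.045,0,0.1,0,0.12,1],[0.002,-0.045,0,0.1,0,0.12,1],[0.002,-0.045,0,0.1,0,0.12,1]]]'
python3 - <<'E'
from h import *
print(np.round(sensors.get_obs()["joint_pos"],3))
goal([.543,-.152,.1],-6,40,.0)
E
```

```text
clock: 8.9
position: [0.5439, -0.1325, 0.1]
ee_rot: [0.047, 0.938, -0.017, 0.342]
ft_force: [-0.4, -0.3, -3.8]
grip_width: 0.696
grasp_force: 66.2
[ 0.913  0.08  -0.721  2.321 -0.286  0.068  1.961]
go [-0.0008, -0.0195, 0.0027] [0.0027, 0.001, 0.003] to [ 0.5443 -0.1521  0.0985] clock 8.9
```

```bash
python3 -m inch '[[[-0.0005,-0.003,0.001,0.003,0.001,0.003,1],[-0.001,-0.009,0.002,0.003,0.001,0.003,1],[-0.001,-0.015,0.003,0.003,0.001,0.003,1],[-0.001,-0.0195,0.003,0.003,0.001,0.003,1],[-0.001,-0.0195,0.003,0.003,0.001,0.003,1],[-0.001,-0.0195,0.003,0.003,0.001,0.003,1]]]'
python3 - <<'E'
from h import *
out=[]
for n,(x,y) in (("scene",(215,140)),("side",(260,210))):
    im,K,R,t=cam(n); cv2.imwrite(f"pics/{n}3.png",im); out.append(cv2.resize(im[y:y+90,x:x+80],(400,450),interpolation=cv2.INTER_CUBIC))
cv2.imwrite("pics/c3.png",np.hstack(out))
goal([.543,-.152,.1],-6,40,.0)
E
```

```text
clock: 9.5
position: [0.5444, -0.1537, 0.0982]
ee_rot: [0.051, 0.938, -0.018, 0.342]
ft_force: [-0.2, -0.5, -5.3]
grip_width: 0.694
grasp_force: 66.2
go [0.0002, 0.0012, -0.0004] [-0.0017, 0.0001, -0.0015] to [ 0.5443 -0.1521  0.0985] clock 9.6
```

View pics/c3.png

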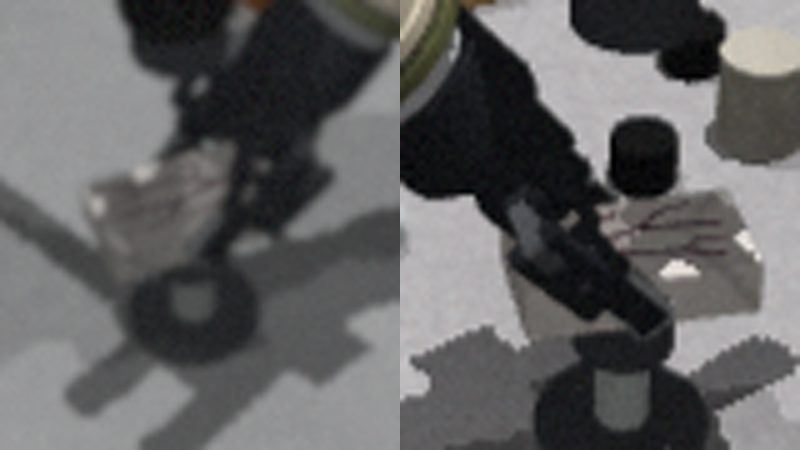

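The picture shows the slab level over the dome, with the fingers clear of the lens. Its +x end corners are at side (327,248), (333,263) and (332,272), and at scene (231,178). I'll fit the slab box to these corners.

Run:
```python
from h import *
from scipy.optimize import least_squares
C={}
for n in ("scene","side"):
    c=imaging.calibration(n); C[n]=(np.array(c["mtx"]),np.array(c["R"]),np.array(c["t"]))
pk=[("side",(1,-1,1),(333,263)),("side",(1,-1,-1),(332.4,272.4)),("side",(-1,-1,-1),(285.4,277.4)),("side",(-1,-1,1),(281,260)),("side",(1,1,1),(327,248)),("scene",(1,-1,1),(231.4,177.6))]
h=np.array([.055,.03,.014])
def X(v,s): return v[:3]+Ro.from_euler("ZYX",v[3:]).apply(np.array(s)*h)
def f(v,pk=pk):
    r=[(proj(X(v,s),*C[n])[0]-p) for n,s,p in pk]
    return np.r_[np.ravel(r),(v[4:])*40,(v[3]+.105)*40]
s=least_squares(f,[.543,-.152,.1,-.105,0,0],loss="soft_l1")
print(s.x[:3].round(4),np.degrees(s.x[3:]).round(1));print(f(s.x)[:-3].reshape(-1,2).round(1).tolist())
g=np.array([.5443,-.1537,.0998,-.105,0,0]);print(f(g)[:-3].reshape(-1,2).round(1).tolist())
# same method on start pose for bias
S={"scene":[(291.4,293),(325.4,273.6),(338.6,289),(305,310)],"side":[(284.4,182.6),(250.4,188),(290,191),(256,197.6)]}
o={"scene":[(1,-1,1),(-1,-1,1),(-1,1,1),(1,1,1)],"side":[(1,1,1),(-1,1,1),(1,-1,1),(-1,-1,1)]}
pk0=[(n,a,b) for n in S for a,b in zip(o[n],S[n])]
s0=least_squares(lambda v:f(np.r_[v[:3],v[3],0,0],pk0)[:-3],[.573,.247,.059,.05]);print(s0.x.round(4))
```

```text
[ 0.5482 -0.15    0.0962] [-8.1  0.5 -0.6]
[[-0.2, -0.2], [-0.4, 0.1], [-0.8, -0.4], [3.8, 7.2], [-0.6, -0.7], [-1.6, 0.0]]
[[-0.9, -0.8], [-1.0, -0.5], [-1.2, 0.5], [3.2, 8.1], [-2.1, -1.4], [-1.2, -1.6]]
[0.5737 0.2481 0.0543 0.0578]
```

The fit gives about +5 mm in x against the dome, which is too loose to trust. The wrist camera sees the slab's near end and the stand below it together, so I'll use that.

Run:
```python
from h import *
im,K,R,t=cam("wrist");cv2.imwrite("pics/w4.png",im);np.savez("w4.npz",K=K,R=R,t=t)
cv2.imwrite("pics/w4b.png",cv2.resize(cv2.convertScaleAbs(im,alpha=1.5,beta=25),(800,600),interpolation=cv2.INTER_CUBIC))
a=np.linspace(0,2*np.pi,8,endpoint=False)
for r,z in ((.024,.065),(.024,.054),(.042,.01)): print(r,z,proj(np.c_[.543+r*np.cos(a),-.152+r*np.sin(a),0*a+z],K,R,t).round(0).tolist())
```

```text
0.024 0.065 [[286.0, 251.0], [317.0, 243.0], [332.0, 227.0], [317.0, 209.0], [276.0, 203.0], [239.0, 214.0], [232.0, 232.0], [253.0, 246.0]]
0.024 0.054 [[286.0, 233.0], [316.0, 225.0], [330.0, 207.0], [315.0, 188.0], [276.0, 182.0], [241.0, 193.0], [234.0, 213.0], [253.0, 228.0]]
0.042 0.01 [[287.0, 187.0], [332.0, 173.0], [356.0, 138.0], [336.0, 97.0], [272.0, 81.0], [216.0, 107.0], [209.0, 149.0], [240.0, 179.0]]
```

View pics/w4b.png

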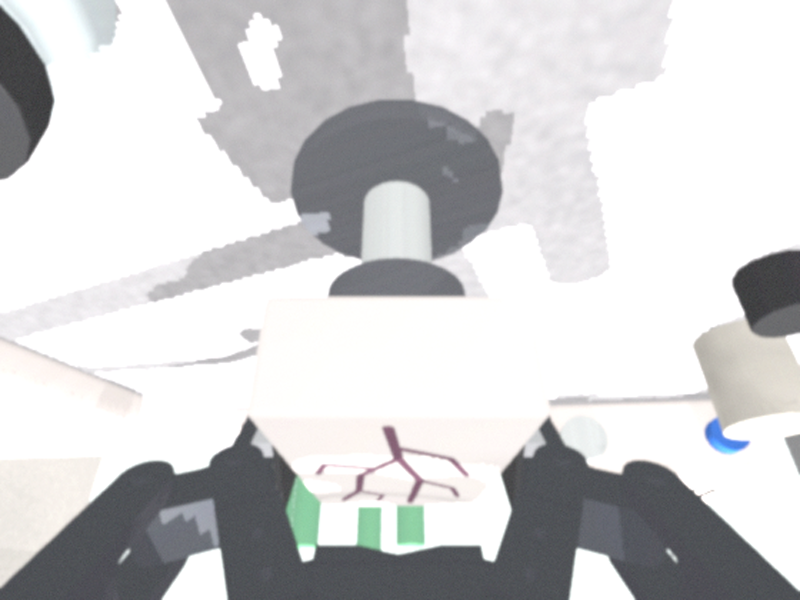

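The wrist view shows, in 800-px coordinates: the foot spanning x 292–501 and y 100–262, the head's underside rim at x 329–464 with its near edge at y 258, and the slab's near face at (267,297), (535,297), (551,415), (248,415). I'll fit the slab and stand together.

Run:
```python
from h import *
from scipy.optimize import least_squares
d=np.load("w4.npz");K,R,t=d["K"],d["R"],d["t"]; k=.7
a=np.linspace(0,2*np.pi,180)
def ext(x,y,r,z,Rn,tn):
    p=proj(np.c_[x+r*np.cos(a),y+r*np.sin(a),0*a+z],K,Rn,tn); return p[:,0].min(),p[:,0].max(),p[:,1].min(),p[:,1].max()
C0=-R.T@t
def f(v,full=False):
    sx,sy,sz,yaw,pit,dx,dy,*e=v; e=np.array(e)
    Rn=Ro.from_rotvec(e[:3]).as_matrix()@R; tn=-Rn@(C0+e[3:])
    Q=Ro.from_euler("ZY",[yaw,pit])
    c=[[sx,sy,sz]+Q.apply([-.055,b,h]) for b,h in ((-.03,-.014),(.03,-.014),(.03,.014),(-.03,.014))]
    r=(proj(c,K,Rn,tn)-np.array([(267,297),(535,297),(551,415),(248,415)])*k).ravel()
    F=np.array(ext(dx,dy,.042,.01,Rn,tn))-np.array([292,501,100,262])*k
    H=np.array(ext(dx,dy,.024,.054,Rn,tn))[:3]-np.array([329,464,258])*k
    F[3]*=.5
    pr=np.r_[e[:3]/.008,e[3:]/.002,(sz-.0998)/.002,(yaw+.11)/.03,pit/.02,(sy+.1536)/.0015]
    return np.r_[r,F,H,pr]
s=least_squares(f,[.543,-.1537,.0998,-.105,0,.543,-.152]+[0]*6)
v=s.x;print(v[:3].round(4),np.degrees(v[3:5]).round(1),"dome",v[5:7].round(4),"cam",v[7:].round(4),"diff",(v[:2]-v[5:7]).round(4))
print(f(v)[:15].round(1).tolist())
J=s.jac;cov=np.linalg.inv(J.T@J);D=np.zeros((2,13));D[0,0]=D[1,1]=1;D[0,5]=D[1,6]=-1;print("sd",np.sqrt(np.diag(D@cov@D.T)).round(4))
```

```text
[ 0.5488 -0.1536  0.0991] [-5.9 -0.7] dome [ 0.5422 -0.1542] cam [ 0.0112  0.0017  0.002   0.     -0.      0.0004] diff [0.0067 0.0006]
[1.0, -0.9, -2.2, -0.9, 1.1, 0.9, -0.1, 0.7, -2.5, 2.9, 4.7, -0.5, -1.6, 1.3, -4.4]
sd [0.001 0.001]
```

```bash
cat > fit.py <<'E'
from h import *
from scipy.optimize import least_squares
d=np.load("w4.npz");K,R,t=d["K"],d["R"],d["t"]; k=.7
a=np.linspace(0,2*np.pi,180)
def ext(x,y,r,zs,Rn,tn):
    p=np.vstack([proj(np.c_[x+r*np.cos(a),y+r*np.sin(a),0*a+z],K,Rn,tn) for z in zs]); return p[:,0].min(),p[:,0].max(),p[:,1].min(),p[:,1].max()
C0=-R.T@t
def f(v):
    sx,sy,sz,yaw,pit,dx,dy,*e=v; e=np.array(e)
    Rn=Ro.from_rotvec(e[:3]).as_matrix()@R; tn=-Rn@(C0+e[3:])
    Q=Ro.from_euler("ZY",[yaw,pit])
    c=[[sx,sy,sz]+Q.apply([-.055,b,h]) for b,h in ((-.03,-.014),(.03,-.014),(.03,.014),(-.03,.014))]
    r=(proj(c,K,Rn,tn)-np.array([(267,297),(535,297),(551,415),(248,415)])*k).ravel()
    F=np.array(ext(dx,dy,.042,(0,.01),Rn,tn))-np.array([292,501,100,262])*k
    H=np.array(ext(dx,dy,.024,(.054,.065),Rn,tn))[:3]-np.array([329,464,258])*k
    F[3]*=.5
    return np.r_[r,F,H,e[:3]/.008,e[3:]/.002,(sz-.0998)/.002,(yaw+.11)/.03,pit/.02,(sy+.1536)/.0015]
s=least_squares(f,[.543,-.1537,.0998,-.105,0,.543,-.152]+[0]*6);v=s.x
print(v[:3].round(4),np.degrees(v[3:5]).round(1),"dome",v[5:7].round(4),"cam",v[7:].round(4),"diff",(v[:2]-v[5:7]).round(4))
print(f(v)[:15].round(1).tolist())
E
python3 fit.py
```

```text
[ 0.5488 -0.1536  0.1011] [-5.9 -0.2] dome [ 0.5485 -0.1548] cam [ 0.0093  0.0016  0.0016  0.     -0.      0.0029] diff [0.0003 0.0012]
[1.0, -1.0, -2.2, -1.0, 0.9, 1.0, 0.1, 0.7, 0.2, 0.1, 0.0, 1.0, -1.3, 1.0, 0.1]
```

The wrist fit is now tight, with residuals of about 1 px, and puts the slab 0–1 mm off the dome. I'll re-check the dome with outlines from the two fixed cameras, since they disagreed by 5 mm.

Run:
```python
from h import *
from scipy.optimize import least_squares
a=np.linspace(0,2*np.pi,180)
O={"scene":((213,165),(163,238,95),(143,270,240)),"side":((265,255),(147,250,65),(110,282,257))}
def E(n,x,y,r,zs,dz=0,c=None):
    K,R,t=[np.array(imaging.calibration(n)[q]) for q in("mtx","R","t")] if c is None else c
    p=np.vstack([proj(np.c_[x+r*np.cos(a),y+r*np.sin(a),0*a+z+dz],K,R,t) for z in zs]); return p[:,0].min(),p[:,0].max(),p[:,1].min(),p[:,1].max()
CC={n:[np.array(imaging.calibration(n)[q]) for q in("mtx","R","t")] for n in O}
def f(v,ns=("scene","side")):
    r=[]
    for n in ns:
        o,h,ft=O[n]; o=np.array(o)-.4
        e=E(n,v[0],v[1],.024,(.054,.065),v[2],CC[n]); r+=[e[0]-h[0]/5-o[0],e[1]-h[1]/5-o[0],e[2]-h[2]/5-o[1]]
        e=E(n,v[0],v[1],.042,(0,.01),v[2],CC[n]); r+=[e[0]-ft[0]/5-o[0],e[1]-ft[1]/5-o[0],e[3]-ft[2]/5-o[1]]
    return np.array(r)
s=least_squares(f,[.543,-.152,0]);print(s.x.round(4),s.fun.round(1).tolist())
```

```text
[ 0.5433 -0.1516 -0.0006] [-0.7, 0.1, -0.3, -1.5, -0.1, 0.7, -0.4, -0.4, -0.7, -0.8, -0.1, 0.6]
```

The external cameras say +4 mm and the wrist says +0.3 mm. I'll take a compromise of -2 mm in x and -1.3 mm in y, lower to near contact, then re-measure where the relative height is known exactly.

```bash
python3 -m inch '[[[0.001,-0.0005,0.001,0,0,0,1],[0.003,-0.001,0.0025,0,0,0,1],[0.005,-0.0015,0.0045,0,0,0,1],[0.007,-0.0015,0.006,0,0,0,1],[0.0085,-0.0015,0.0075,0,0,0,1],[0.009,-0.0015,0.008,0,0,0,1],[0.009,-0.0015,0.008,0,0,0,1]]]'
python3 - <<'E'
from h import *
goal([.541,-.1533,.084],-6,40)
E
```

```text
clock: 10.35
position: [0.5428, -0.1546, 0.0878]
ee_rot: [0.047, 0.939, -0.019, 0.34]
ft_force: [-0.3, -0.6, -5.2]
grip_width: 0.695
grasp_force: 66.2
go [0.0039, 0.0011, 0.0037] [-0.0006, -0.0026, 0.0046] to [ 0.5423 -0.1534  0.0825] clock 10.35
```

```bash
python3 -m inch '[[[0.0006,0,0.0008,0,0,0,1],[0.0013,0,0.0015,0,0,0,1],[0.0013,0,0.0015,0,0,0,1]]]'
python3 -m inch '[[[0.0006,0,0.0008,0,0,0,1],[0.0006,0,0.0008,0,0,0,1]]]'
python3 -m inch '[[[0.0006,0,0.0008,0,0,0,1],[0.0006,0,0.0008,0,0,0,1]]]'
```

```text
clock: 10.65
position: [0.5426, -0.1557, 0.087]
ee_rot: [0.049, 0.939, -0.018, 0.34]
ft_force: [-0.3, -0.6, -4.4]
grip_width: 0.696
grasp_force: 66.2
clock: 10.85
position: [0.5427, -0.1556, 0.0865]
ee_rot: [0.05, 0.939, -0.018, 0.339]
ft_force: [0.2, 0.5, -4.3]
grip_width: 0.692
grasp_force: 66.2
clock: 11.05
position: [0.5428, -0.1555, 0.086]
ee_rot: [0.05, 0.939, -0.018, 0.339]
ft_force: [0.4, 0.7, -4.3]
grip_width: 0.692
grasp_force: 66.2
```

Run:
```python
from h import *
o=sensors.get_obs();print(np.round(o["joint_pos"],3),np.round(o["torque"],2))
```

```text
[ 0.742  0.11  -0.496  2.318 -0.89   0.066  2.603] [ 0.12  1.27 -0.01]
```

Joint 6 is at its lower limit, near the wrist singularity, and has pushed joint 7 to its limit. Easing the lean by about 2.5° and turning the yaw slightly should free both.

```bash
python3 -m inch '[[[0,0,0,0,0.01,0,1],[0,0,0,0.005,0.02,0.006,1],[0,0,0,0.01,0.03,0.012,1],[0,0,0,0.015,0.04,0.018,1],[0,0,0,0.02,0.045,0.024,1],[0,0,0,0.02,0.045,0.024,1]]]'
python3 - <<'E'
from h import *
o=sensors.get_obs();print(np.round(o["joint_pos"],3),np.round(o["torque"],2))
T=Ro.from_quat(o["ee_rot"]).as_matrix();print("lean",np.degrees(np.arccos(-T[2,2])),"yaw",np.degrees(np.arctan2(-T[0,1],T[1,1])),"roll",np.degrees(T[2,1]))
E
```

```text
clock: 11.65
position: [0.5431, -0.1548, 0.0861]
ee_rot: [0.064, 0.946, -0.022, 0.317]
ft_force: [-0.0, 0.8, -5.4]
grip_width: 0.694
grasp_force: 66.2
[ 0.311  0.081 -0.083  2.311 -0.451  0.115  2.097] [0.16 1.17 0.02]
lean 37.109718332460986 yaw -7.785330825975013 roll -0.010447071827716746
```

All joints are well inside their ranges again. I'll keep lowering to contact.

```bash
python3 -m inch '[[[0.0006,0,0.0008,0,0,0,1],[0.0012,0,0.0016,0,0,0,1],[0.0012,0,0.0016,0,0,0,1]]]'
python3 -m inch '[[[0.0006,0,0.0008,0,0,0,1],[0.0006,0,0.0008,0,0,0,1]]]'
python3 - <<'E'
from h import *
o=sensors.get_obs();print(np.round(o["joint_pos"],3),np.round(o["torque"],2))
E
```

```text
clock: 11.95
position: [0.5425, -0.1557, 0.0836]
ee_rot: [0.065, 0.946, -0.022, 0.317]
ft_force: [0.4, -0.2, -4.6]
grip_width: 0.696
grasp_force: 66.2
clock: 12.15
position: [0.5428, -0.1558, 0.0829]
ee_rot: [0.065, 0.946, -0.022, 0.318]
ft_force: [-0.0, -0.5, -4.1]
grip_width: 0.692
grasp_force: 66.2
[ 0.327  0.089 -0.098  2.313 -0.472  0.107  2.119] [ 0.13  1.17 -0.02]
```

Run:
```python
from h import *
im,K,R,t=cam("wrist");cv2.imwrite("pics/w5.png",im);np.savez("w5.npz",K=K,R=R,t=t)
g=cv2.GaussianBlur(cv2.cvtColor(im,cv2.COLOR_BGR2GRAY),(0,0),1).astype(int)
def edges(v,th=8):
    d=np.diff(v);return [(int(i),int(d[i])) for i in range(1,len(d)-1) if abs(d[i])>th and abs(d[i])>=abs(d[i-1]) and abs(d[i])>abs(d[i+1])]
for c in (200,215,262,277,290,340): print("col",c,edges(g[:340,c-1:c+2].mean(1)))
for r in (110,130,150,185,192,198,204,225,250,275): print("row",r,edges(g[r-1:r+2,150:420].mean(0)),"(+150)")
```

```text
col 200 [(169, 22), (187, -17), (208, 9), (323, -19)]
col 215 [(178, 13), (207, 10), (322, 8), (332, -10), (337, 23)]
col 262 [(99, -13), (161, 12), (320, 10), (326, -20), (329, 21), (333, -9)]
col 277 [(97, -13), (153, 20), (323, 29), (335, -10)]
col 290 [(97, -13), (154, 19), (314, -16), (317, 17), (320, 11), (329, -18), (334, 11)]
col 340 [(114, -11), (190, 25), (207, -16), (326, 9)]
row 110 [(180, 10), (193, -9), (266, 14)] (+150)
row 130 [(2, -20), (64, -12), (199, 11), (212, 8)] (+150)
row 150 [(21, -18), (57, -14), (206, 22)] (+150)
row 185 [(50, -13), (61, -9), (79, -10), (107, 18), (156, -17), (197, 15), (207, 9), (229, -15)] (+150)
row 192 [(35, -11), (76, -11), (107, 18), (156, -18), (188, 25), (233, -16)] (+150)
row 198 [(11, -9), (107, 18), (156, -17), (181, 20), (235, -17)] (+150)
row 204 [(107, 17), (157, -13), (182, 13), (237, -16)] (+150)
row 225 [(9, 9), (18, 8), (32, -12), (224, 13)] (+150)
row 250 [(28, -13), (228, 13)] (+150)
row 275 [(24, 8), (232, 16)] (+150)
```

```bash
cat > fit2.py <<'E'
from h import *
from scipy.optimize import least_squares
d=np.load("w5.npz");K,R,t=d["K"],d["R"],d["t"];C0=-R.T@t
a=np.linspace(0,2*np.pi,90)
FP=[(277,97.5),(290,97.5),(262,99.5),(340,114.5),(214.5,130.5),(207.5,150.5),(356.5,150.5),(347.5,185),(338.5,192),(331.5,198)]
def parts(v):
    sx,sy,sz,yaw,pit,dx,dy,*e=v; e=np.array(e)
    Rn=Ro.from_rotvec(e[:3]).as_matrix()@R; tn=-Rn@(C0+e[3:])
    Q=Ro.from_euler("ZY",[yaw,pit])
    bl,br,tr,tl=proj([[sx,sy,sz]+Q.apply([-.055,b,h]) for b,h in ((-.03,-.014),(.03,-.014),(.03,.014),(-.03,.014))],K,Rn,tn)
    row=lambda p,q,c:p[1]+(q[1]-p[1])*(c-p[0])/(q[0]-p[0]); col=lambda p,q,r:p[0]+(q[0]-p[0])*(r-p[1])/(q[1]-p[1])
    r=[row(bl,br,200)-208,row(bl,br,340)-207.5,row(tl,tr,277)-321]
    for rr,l,q in ((225,182.5,374.5),(250,178.5,378.5),(275,174.5,382.5)): r+=[col(bl,tl,rr)-l,col(br,tr,rr)-q]
    p=np.vstack([proj(np.c_[dx+.042*np.cos(a),dy+.042*np.sin(a),0*a+z],K,Rn,tn) for z in (0,.01)])
    H=cv2.convexHull(p.astype(np.float32)); F=[cv2.pointPolygonTest(H,q,True) for q in FP]
    P=proj([[dx,dy,.04]],K,Rn,tn)[0]; 
    h=proj(np.c_[dx+.024*np.cos(a),dy+.024*np.sin(a),0*a+.054],K,Rn,tn)
    return r,F,[P[0]-282],h[:,1].min(),e
def f(v):
    r,F,P,h,e=parts(v)
    return np.r_[r,F,P,e[:3]/.008,e[3:]/.002,(v[2]-.0845)/.001,(v[3]+.136)/.03,(v[4]-.05)/.02,(v[1]+.1556)/.0015]
for w in ("linear","soft_l1"):
    v=least_squares(f,[.545,-.1556,.0845,-.136,.05,.545,-.155]+[0]*6,loss=w,diff_step=1e-4,x_scale=.01).x
    r,F,P,h,e=parts(v)
    print(w,v[:3].round(4),np.degrees(v[3:5]).round(1),"dome",v[5:7].round(4),"cam",v[7:].round(4),"diff",(v[:2]-v[5:7]).round(4),"rimrow",round(h,1))
    print(np.round(r,1).tolist(),np.round(F,1).tolist(),np.round(P,1))
E
python3 fit2.py
```

```text
linear [ 0.5451 -0.156   0.0838] [-8.9  8.8] dome [ 0.5485 -0.1532] cam [ 0.0204 -0.0028  0.0004 -0.      0.0008  0.0007] diff [-0.0034 -0.0028] rimrow 211.7
[6.5, 8.4, -11.6, -2.7, 2.9, -2.0, 2.1, -1.4, 1.4] [0.4, 0.3, 0.4, -1.3, 0.6, -1.0, -0.2, -0.2, 0.8, -0.3] [0.7]
soft_l1 [ 0.5464 -0.1566  0.0849] [-7.7  3.2] dome [ 0.5468 -0.1549] cam [ 0.01    0.0022  0.0002 -0.0001  0.      0.0017] diff [-0.0003 -0.0017] rimrow 211.4
[0.6, 0.9, -26.4, 0.1, 0.0, -0.1, 0.1, -0.3, 0.3] [0.4, 0.3, 0.5, -1.6, 0.8, -0.6, -0.4, 0.3, 1.5, 0.5] [0.2]
```

The corrected wrist fit puts the slab at (-0.3, -1.7) mm from the dome, and the external view brackets zero in x. I'll shift y by +1 mm and lower to contact.

```bash
python3 -m inch '[[[0.0003,0.001,0.0004,0,0,0,1],[0.0003,0.001,0.0004,0,0,0,1]]]'
python3 -m inch '[[[0.0003,0,0.0004,0,0,0,1],[0.0003,0,0.0004,0,0,0,1]]]'
python3 -m inch '[[[0.0003,0,0.0004,0,0,0,1],[0.0003,0,0.0004,0,0,0,1]]]'
```

```text
clock: 12.4
position: [0.5432, -0.1547, 0.0828]
ee_rot: [0.065, 0.946, -0.022, 0.318]
ft_force: [1.0, -1.8, -2.5]
grip_width: 0.689
grasp_force: 66.4
clock: 12.6
position: [0.5435, -0.1547, 0.0827]
ee_rot: [0.065, 0.946, -0.022, 0.318]
ft_force: [-2.8, -1.1, 3.6]
grip_width: 0.694
grasp_force: 67.5
clock: 12.8
position: [0.5437, -0.1548, 0.0826]
ee_rot: [0.065, 0.945, -0.022, 0.319]
ft_force: [-6.1, 0.5, 8.0]
grip_width: 0.696
grasp_force: 68.1
```

Contact made, with about 13 N of pressing. I'll ease off, lower the grip force and open slightly so that I can still re-grip if it rocks.

```bash
python3 -m inch '[[[-0.0003,0,-0.0004,0,0,0,1],[-0.0003,0,-0.0004,0,0,0,1],[-0.0003,0,-0.0004,0,0,0,1]]]' 20
python3 -m inch '[[[0,0,0,0,0,0,-0.4],[0,0,0,0,0,0,-0.43],[0,0,0,0,0,0,-0.47],[0,0,0,0,0,0,-0.52],[0,0,0,0,0,0,-0.58],[0,0,0,0,0,0,-0.65],[0,0,0,0,0,0,-0.65],[0,0,0,0,0,0,-0.65]]]' 20
python3 - <<'E'
from h import *
im,K,R,t=cam("wrist");cv2.imwrite("pics/w6.png",im);np.savez("w6.npz",K=K,R=R,t=t)
s=cam("side")[0];cv2.imwrite("pics/side6.png",s)
cv2.imwrite("pics/c6.png",np.hstack([cv2.resize(im,(400,300)),cv2.resize(s[225:300,260:360],(400,300),interpolation=cv2.INTER_CUBIC)]))
E
```

```text
clock: 13.1
position: [0.5436, -0.1547, 0.0827]
ee_rot: [0.065, 0.946, -0.022, 0.318]
ft_force: [-0.4, -0.2, 3.4]
grip_width: 0.696
grasp_force: 66.6
clock: 13.9
position: [0.5429, -0.1545, 0.082]
ee_rot: [0.065, 0.946, -0.022, 0.317]
ft_force: [-0.3, 0.9, -0.4]
grip_width: 0.823
grasp_force: 0.0
```

View pics/c6.png

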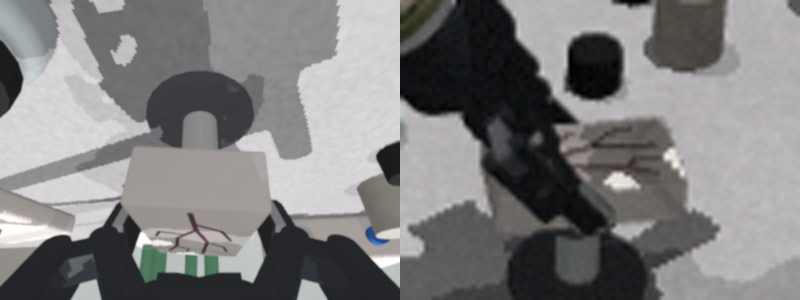

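The slab is released and stays on the dome, with slight tilts. Its near-face edges in the wrist view are the bottom from (135,148) to (266,153) and the top from (123,208) to (273,211). I'll quantify the tilt.

Run:
```python
from h import *
from scipy.optimize import least_squares
def edges(v,th=6):
    d=np.diff(v);return [(int(i),int(d[i])) for i in range(1,len(d)-1) if abs(d[i])>th and abs(d[i])>=abs(d[i-1]) and abs(d[i])>abs(d[i+1])]
im,K,R,t=cam("wrist")
g=cv2.GaussianBlur(cv2.cvtColor(im,cv2.COLOR_BGR2GRAY),(0,0),1).astype(int)
for c in (200,215,225,330,340,350,360): print("col",c,edges(g[195:320,c-1:c+2].mean(1)),"+195")
for r in (225,240,255,270,285): print("row",r,edges(g[r-1:r+2,150:420].mean(0)),"+150")
C0=-R.T@t
Rn=Ro.from_rotvec([.01,.0022,.0002]).as_matrix()@R; tn=-Rn@(C0+[0,0,.0017])
bl,br,tr,tl=[np.array(p)*1.4 for p in ((135,148),(266,153),(273,211),(123,208))]
def f(v):
    Q=Ro.from_euler("ZYX",v[3:])
    p=proj([v[:3]+Q.apply([-.055,b,h]) for b,h in ((-.03,-.014),(.03,-.014),(.03,.014),(-.03,.014))],K,Rn,tn)
    return np.r_[(p-[bl,br,tr,tl]).ravel(),(v[2]-.0841)/.0005,(v[0]-.5464)/.002,(v[1]+.1555)/.002]
s=least_squares(f,[.546,-.155,.084,-.13,.03,0],x_scale=.01);print(s.x[:3].round(4),np.degrees(s.x[3:]).round(1),s.fun.round(1))
```

```text
col 200 [(9, 10)] +195
col 215 [(9, 9)] +195
col 225 [(1, 10), (10, 10)] +195
col 330 [(2, 26)] +195
col 340 [(14, -15)] +195
col 350 [(15, -17)] +195
col 360 [(15, -15)] +195
row 225 [(7, 6), (16, 10), (31, -12), (223, 12)] +150
row 240 [(28, -13), (224, 13)] +150
row 255 [(24, -9), (226, 13)] +150
row 270 [(21, -11), (228, 16)] +150
row 285 [(13, -25), (19, 26), (233, -19), (243, 29)] +150
[ 0.5487 -0.1565  0.0842] [-8.7  2.1  1.4] [-0.   0.2 -1.2 -1.3  0.8  1.5  0.3 -0.7  0.1  1.1 -0.5]
```

Tilt is about 2° in each axis, so the slab is near level and roughly 2 mm off-centre. That is good, so I'll leave it alone, open fully and retreat along the tool axis.

```bash
python3 -m inch '[[[0,0,0,0,0,0,-0.8],[0,0,0,0,0,0,-1],[0,0,0,0,0,0,-1],[0,0,-0.004,0,0,0,-1],[0,0,-0.01,0,0,0,-1],[0,0,-0.018,0,0,0,-1],[0,0,-0.026,0,0,0,-1],[0,0,-0.034,0,0,0,-1]]]'
python3 - <<'E'
from h import *
print(np.round(sensors.get_obs()["joint_pos"],3))
E
```

```text
clock: 14.85
position: [0.5223, -0.1516, 0.1098]
ee_rot: [0.065, 0.946, -0.022, 0.318]
ft_force: [1.1, -0.3, 0.3]
grip_width: 0.996
grasp_force: 0.0
[ 0.279 -0.017 -0.046  2.346 -0.34   0.177  1.982]
```

```bash
python3 -m inch '[[[0,0,-0.006,0,0,0,-1],[0,0,-0.014,0,0,0,-1],[0,0,-0.022,0,0,0,-1],[0,0,-0.028,0,0,0,-1],[0,0,-0.03,0,0,0,-1],[0,0,-0.03,0,0,0,-1],[0,0,-0.03,0,0,0,-1],[0,0,-0.03,0,0,0,-1]]]'
python3 - <<'E'
from h import *
o=sensors.get_obs();print(np.round(o["joint_pos"],3))
a=cam("side")[0];b=cv2.imread("pics/side6.png");r=spotter.look_for("slab_center","side");print(r[:3])
w,K,R,t=cam("wrist");cv2.imwrite("pics/w7.png",w)
r=spotter.look_for("slab_center","wrist")[:2];print(r,proj([.5475,-.1555,.098],K,R,t))
g=cv2.GaussianBlur(cv2.cvtColor(w,cv2.COLOR_BGR2GRAY),(0,0),1).astype(int)
def edges(v,th=8):
    d=np.diff(v);return [(int(i),int(d[i])) for i in range(1,len(d)-1) if abs(d[i])>th and abs(d[i])>=abs(d[i-1]) and abs(d[i])>abs(d[i+1])]
for c in (225,240,262,277,310,330): print("col",c,edges(g[:,c-1:c+2].mean(1)))
d=(cv2.absdiff(a,b).max(2)>40)[225:300,260:360];print("changed px in slab area, right part",d[:,55:].sum())
print([np.round(proj([.5475+Ro.from_euler("Z",-8.5,degrees=True).apply([sx*.055,sy*.03,0])[0],-.1555+Ro.from_euler("Z",-8.5,degrees=True).apply([sx*.055,sy*.03,0])[1],.098],K,R,t)[0]).tolist() for sx,sy in((-1,-1),(-1,1),(1,1),(1,-1))])
E
```

```text
clock: 15.65
position: [0.5047, -0.1492, 0.1327]
ee_rot: [0.065, 0.946, -0.022, 0.317]
ft_force: [-0.8, 0.7, 0.3]
grip_width: 0.997
grasp_force: 0.0
[ 0.3   -0.105 -0.06   2.364 -0.281  0.246  1.923]
[{'pixel': [282.7, 182.7], 'conf': 0.91}, {'pixel': [182.0, 194.6], 'conf': 0.87}, {'pixel': [308.0, 268.1], 'conf': 0.76}]
[{'pixel': [276.7, 224.1], 'conf': 0.82}] [[278.04093528 267.69514234]]
col 225 [(160, 11), (164, -10), (218, 9), (282, -16), (294, 24), (300, -16), (368, 16), (381, -37)]
col 240 [(111, -10), (166, 16), (219, 9), (250, -17), (256, 9), (266, 24), (275, -22), (293, 23), (300, -12), (321, -16), (381, -37)]
col 262 [(101, -12), (168, 10), (220, 9), (253, -18), (259, 14), (289, 22), (293, 11), (313, -16), (320, -9), (375, 17), (384, -37)]
col 277 [(99, -13), (141, 18), (238, -17), (241, 9), (252, 12), (266, -9), (291, 24), (311, -8), (319, -18), (387, -38)]
col 310 [(106, -10), (169, 19), (228, 9), (263, 9), (293, 14), (318, -14), (381, -38)]
col 330 [(168, 10), (381, -38)]
changed px in slab area, right part 0
[[214.0, 217.0], [344.0, 218.0], [318.0, 300.0], [236.0, 299.0]]
```

The slab rests on the dome unchanged, with edges where expected and the gripper clear, so I'm handing in.

```bash
python3 -c "
from workcell import order
print(order.hand_in())"
```

```text
the job is handed in; nothing more can be done
None
```

The coral slab is balanced pattern up on the dome, about 2 mm off-centre and tilted roughly 3°, with the gripper clear; handed in at about 16 s, after joint 7 briefly read 2.603 against its 2.6 limit while lowering.

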